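Tip two sample crates to find the stamped one and push it to the dispatch rail

ROBOT

A 6-joint arm with a two-finger parallel gripper is mounted at the origin on the work surface; the furniture and walls round the work are solid. World frame = base frame: x ahead of the robot, y to its left, z up, the work surface at z = 0. Lengths are in m, angles in rad, forces in N, time in s.
With the tool pointing down it reaches from about 0.35 to 0.975 m from the base axis. Payload 4.9 kg.
Tool frame: the origin (TCP) lies at the very end of the fingers, on their centre line; the grasp point (between the pads) lies ctrl.grip_point_offset behind it (ctrl.grip_point_offset is the distance from the TCP to the grasp point, in m); z points along the fingers, y is the direction in which the jaws open and shut (so a half turn about z gives the same grasp; the last joint's range is limited). The gripper opens to 85 mm and grips with 20 to 120 N. Pads are 22 mm wide; open, the fingers measure 114 mm over their backs; the gripper's body (76 mm by 85 mm) begins 54 mm behind the grasp point. The pads swing forward as they close: fully open they stand 13 mm farther back than shut.
Start: joints at [1.104, 0.053, 1.613, -0, 1.476, -0.119], TCP at [0.213, 0.588, 0.231] pointing down, gripper open.
Joint ranges: [-3.01, 3.01], [-1.01, 2.22], [0.06, 2.58], [-1.02, 4.17], [0.09, 2.62], [-3.14, 3.14]. Speed limits (rad/s): [2.57, 2.57, 3.14, 3.14, 3.14, 3.14].

INTERFACE

Orientations are given as a rotation vector (axis times angle).
In Python, from station import ctrl gives the robot as it stands. The module is installed in compiled form; this text tells all that it offers.
- The arm moves only by the shell command python3 -m creep 'ROWS' [FORCE]. ROWS is JSON, a list of rows, each a list of 5 numbers: the closure in counts, from 0 (fully open) to 255 (shut), then the shift along the tool's x, y, z in mm, then the turn about the tool's z in rad. A call has 1 to 12 rows; each row is the pose to reach, as a shift and turn from the pose commanded when the call began, along the tool's axes at that moment; what a row does not reach only later rows make up. A row lasts 1/12 s, in which the tool goes at most 41.7 mm and 7.16 degrees, less where a joint would pass 70% of its speed; a pose out of reach is approached as far as the arm can. A call with a gripper value outside its range is refused whole. The fingers move at their own pace and stop on an object; FORCE is the grip in N (left out, the last holds). Time passes only in rows, so rows that repeat a pose let the fingers close. It gives the time, the measured TCP pose, the force and the opening at its end, in the units of the state.
- ctrl.get_obs(): the state, without advancing time (a new reading comes with each control period).
- ctrl.get_image(name): name is "scene" or "side" or "wrist"; returns the picture (384x512x3 uint8, red, green, blue); there is no depth.
- ctrl.calibration(name): a dict with "fx", "fy", "cx", "cy" (pixels), "R" (3x3) and "t" (3): a world point X has camera coordinates R X + t. Camera axes: x right, y down, z forward; pixel columns grow to the right and rows downward; lengths in m; the calibration is good to about 2 mm. A picture is of the moment at which its call begins: read the wrist's pose just before it. calibration takes no time and is no camera call; for the wrist camera it gives the pose at the moment of the call.
- ctrl.finish_job(): hands the job in, once; it reports no verdict.
Trained networks look in the newest picture that a camera, given by its name, has taken for a name from the list of things; names that differ only in an ending like _2 or _b are one class to them, and where a whole thing is asked for, a point or a joint stands for the part that bears it (a point fixed in the world has none). Each returns a list of dicts, best first, with "conf" (0 to 1); they miss things now and then, are a little off and sometimes report something else, mostly with a low value. They report only what shows in the picture. A call takes as long as a camera call.
- ctrl.boxes_of(camera, label): "rect" ([left, top, width, height] in pixels, round what is visible of it).
- ctrl.outline_of(camera, label): "mask" (384x512 bool, what is visible of it) and "rect" ([left, top, width, height] in pixels, round what is visible of it).
The state is a dict: "t": time; "q": joint angles; "dq": joint speeds; "effort": joint torques, N m; "tool_pos": TCP position; "tool_rot": TCP orientation; "contact_force": force on the tool from outside, world axes, zero at the start; "wrist_torque": the same for the moment, N m; "opening": finger opening in m.
Only numpy, scipy, OpenCV 4.12 (cv2) and the standard library are available. Lean on these libraries where they do the work, as an engineer would, in place of code of your own. Each camera call takes 0.05 s, during which the arm holds its last target. There are 200 camera calls.

TASK

One of the two white crates carries a stamp, a black ring with a bar across it, under its floor. Without gripping or lifting anything, push each crate over away from you so that it lies on its back with its underside towards you; then, with both lying, push the stamped one straight on until its rim rests squarely against the dispatch rail. Leave the other lying back from the rail and do not disturb the glassware, stoppers and marker.

Things in the scene. Friction and masses are not known exactly. Their poses are not given: they have to be found in the camera images.
- crate_a: one of two outwardly identical loose white plastic crates, open at the top: 70 mm (own x) by 56 mm (own y) by 120 mm high, about 0.25 kg, a band round base and rim. Starts upright, mouth up, a 56 mm wide face to the robot (yaw within 0.15 rad). Origin: centre of the underside; own z runs to the mouth, own x points away from the robot.
- crate_a_mid (a point): centre of crate_a, 60 mm from the underside along own z. Pushed away from the robot high on the near face (80 mm up or more) the crate tips over its far lower edge, passes its balance at about 0.5 rad, falls by itself and lies 70 mm high, 120 mm long, mouth away from the robot, underside facing the robot
- crate_a_rim (a point): centre of the mouth of crate_a, in the plane of the rim, 120 mm from the underside along its own z
- crate_b: one of two outwardly identical loose white plastic crates, open at the top: 70 mm (own x) by 56 mm (own y) by 120 mm high, about 0.25 kg, a band round base and rim. Starts upright, mouth up, a 56 mm wide face to the robot (yaw within 0.15 rad). Origin: centre of the underside; own z runs to the mouth, own x points away from the robot.
- crate_b_mid (a point): centre of crate_b, 60 mm from the underside along own z. Pushed away from the robot high on the near face (80 mm up or more) the crate tips over its far lower edge, passes its balance at about 0.5 rad, falls by itself and lies 70 mm high, 120 mm long, mouth away from the robot, underside facing the robot
- crate_b_rim (a point): centre of the mouth of crate_b, in the plane of the rim, 120 mm from the underside along its own z
- stamp (a point): centre of the stamp: a black ring of 40 mm outer diameter with a bar across it, on the underside of one of the two crates (that crate's underside centre); the other crate's underside is blank white. Out of sight while the crate stands.
- rail: dispatch rail: straight flat aluminium bar with three screw heads, fixed on the bench beyond the crates; 20 mm wide (own x, pointing away from the robot), 260 mm long (own y), 14 mm high. Origin: centre of its underside; its near face is at own x = -10 mm. Once tipped, a crate lies some 50 mm or more short of it.
- bung_big: bystander, loose: pale flat tapered rubber stopper, 28 mm across, 12 mm high, standing in front of the crates. Origin: centre of its underside.
- bung_small: bystander, loose: pale tapered rubber stopper, 22 mm across, 15 mm high, standing in front of the crates. Origin: centre of its underside.
- flask: bystander, loose: clear glass conical flask, 92 mm across, 124 mm high, to the right of the crates. Origin: centre of its underside.
- beaker: bystander, loose: clear glass beaker, 114 mm across, 142 mm high, standing near the robot on the right. Origin: centre of its underside.
- cylinder: bystander, loose: small glass measuring cylinder, 30 mm across, 131 mm high, in front of the analyser (fixed, beyond x = 0.48 and left of about y = 0.04), to the left of the crates. Origin: centre of its underside.
- marker: bystander, loose: marker pen lying along x, 135 mm long, 15 mm high, to the right of the crates; a fixed overhead beam runs along x above it, from about 0.42 m up, its near side at y = -0.32. Origin: centre of its underside.

How it is judged:
On the way, in this order (a step that is already met when the one before it is completed fails the run):
1. both crates have been tipped and lie on their backs (angle between crate_a's own z axis and vertical between 1.45 and 1.69 rad and angle between the z axis of each of crate_a, crate_b and the x axis of rail, either way round below 0.6 rad and angle between crate_b's own z axis and vertical between 1.45 and 1.69 rad), for 0.2 s.
2. the stamped crate lies with its rim against the dispatch rail (angle between crate_a's own z axis and vertical between 1.45 and 1.69 rad and angle between the z axis of crate_a and the x axis of rail, either way round below 0.6 rad and x of crate_a_rim in the frame of rail between -0.025 and 0 m and y of crate_a_rim in the frame of rail between -0.13 and 0.13 m and angle between the z axis of crate_a and the x axis of rail, either way round below 0.22 rad), for 0.2 s.
At the end, for the whole second after the job is handed in: Stamped crate on its back, middle of its rim within 15 mm of the rail's near face, square to the rail within 0.22 rad, within its length. Other crate on its back, length within 0.6 rad of the rail's x, rim at least 20 mm short of the rail. Both at rest (all of step 2 and angle between crate_b's own z axis and vertical between 1.45 and 1.69 rad and angle between the z axis of crate_b and the x axis of rail, either way round below 0.6 rad and x of crate_b_rim in the frame of rail below -0.03 m and linear speed of each of crate_a, crate_b below 0.02 m/s and angular speed of each of crate_a, crate_b below 0.2 rad/s); the robot touches nothing.
It fails at once if a crate is lifted off the bench (its centre more than 85 mm up) (height (world z) of any of crate_a_mid, crate_b_mid above 0.085 m).
It fails at once if the blank crate is pushed up to the rail (rim less than 15 mm short of it) (x of crate_b_rim in the frame of rail above -0.025 m).
It fails at once if a bystander is moved by more than 30 mm or knocked over (distance of any of bung_big, bung_small, flask, beaker, cylinder, marker from where it was at the start of the episode above 0.03 m or angle between any of flask, beaker, cylinder's own z axis and vertical above 0.5 rad).
It also fails if it takes over 51 s, if anything falls off the work surface, if the arm or the gripper's body presses on something with over 40 N, if the wrist force passes 120 N, or if a joint passes its speed limit or range.

## Working session

There is one attempt and no reset: what is moved stays moved. The work goes in short steps, Python scripts to look and compute and a shell command to move; the robot and the scene stay as the last step left them, time stands still between calls to the robot, and variables do not carry over. Pictures are saved under pics/ and viewed, about 8 in all and at most 12, crops included, and the job is handed in when it is done.

```bash
mkdir -p pics
cat > h.py <<'E'
import numpy as np, cv2
from station import ctrl
from scipy.spatial.transform import Rotation as Ro
def ray(c,uv,z):
    k=ctrl.calibration(c);R=np.array(k['R']);t=np.array(k['t'])
    d=R.T@np.array([(uv[0]-k['cx'])/k['fx'],(uv[1]-k['cy'])/k['fy'],1]);o=-R.T@t
    return (o+d*(z-o[2])/d[2]).round(3)
def proj(c,X):
    k=ctrl.calibration(c);p=np.array(k['R'])@np.array(X)+np.array(k['t'])
    return np.array([k['fx']*p[0]/p[2]+k['cx'],k['fy']*p[1]/p[2]+k['cy']]).round(1)
def save(c,n): 
    im=ctrl.get_image(c); cv2.imwrite(f'pics/{n}.png',im[:,:,::-1]); return im
def tool():
    o=ctrl.get_obs();R=Ro.from_rotvec(o['tool_rot']).as_matrix();return o,R
E
python3 - <<'E'
from h import *
a=save('scene','s0');b=save('side','d0')
o,R=tool();print(o['t'],np.round(o['tool_pos'],3));print(R.round(3),o['opening'])
for c in('scene','side'):
  k=ctrl.calibration(c);print(c,(-np.array(k['R']).T@np.array(k['t'])).round(2))
  for n in('crate_a','rail','bung_big','bung_small','flask','beaker','cylinder','marker'):
    print(n,[(np.round(x['conf'],2),[int(v) for v in x['rect']],ray(c,(x['rect'][0]+x['rect'][2]/2,x['rect'][1]+x['rect'][3]),0)) for x in ctrl.boxes_of(c,n)[:3]])
E
```

```text
0.1 [0.213 0.587 0.23 ]
[[-0.94   0.341 -0.001]
 [ 0.341  0.94  -0.002]
 [ 0.    -0.002 -1.   ]] 0.0855854661736146
scene [-0.09 -0.73  0.55]
crate_a [(np.float64(0.72), [241, 190, 27, 53], array([ 0.509, -0.202,  0.   ])), (np.float64(0.55), [204, 183, 33, 43], array([ 0.503, -0.068,  0.   ]))]
rail [(np.float64(0.91), [266, 188, 60, 28], array([ 0.705, -0.195,  0.   ]))]
bung_big []
bung_small []
flask [(np.float64(0.66), [269, 248, 39, 62], array([ 0.373, -0.419,  0.   ]))]
beaker [(np.float64(0.86), [187, 224, 61, 85], array([ 0.272, -0.306,  0.   ])), (np.float64(0.2), [238, 195, 32, 54], array([ 0.486, -0.219,  0.   ]))]
cylinder [(np.float64(0.66), [157, 187, 10, 38], array([0.39 , 0.062, 0.   ])), (np.float64(0.53), [281, 237, 23, 22], array([ 0.522, -0.318,  0.   ]))]
marker []
side [ 0.3  -0.82  0.57]
crate_a [(np.float64(0.64), [231, 195, 36, 55], array([ 0.518, -0.206,  0.   ]))]
rail [(np.float64(0.81), [309, 186, 40, 39], array([ 0.749, -0.179,  0.   ]))]
bung_big [(np.float64(0.65), [187, 233, 11, 9], array([ 0.396, -0.139,  0.   ]))]
bung_small [(np.float64(0.19), [203, 168, 38, 56], array([ 0.484, -0.093,  0.   ]))]
flask [(np.float64(0.82), [207, 270, 38, 74], array([ 0.396, -0.436,  0.   ]))]
beaker [(np.float64(0.92), [125, 215, 59, 92], array([ 0.285, -0.314,  0.   ]))]
cylinder [(np.float64(0.62), [174, 158, 11, 40], array([0.4 , 0.07, 0.  ]))]
marker [(np.float64(0.58), [254, 263, 50, 17], array([ 0.548, -0.319,  0.   ]))]
```

View pics/s0.png

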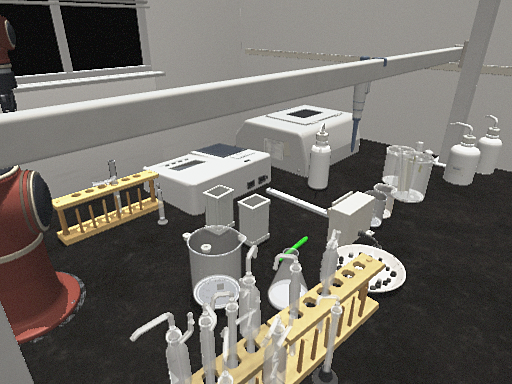

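View pics/d0.png

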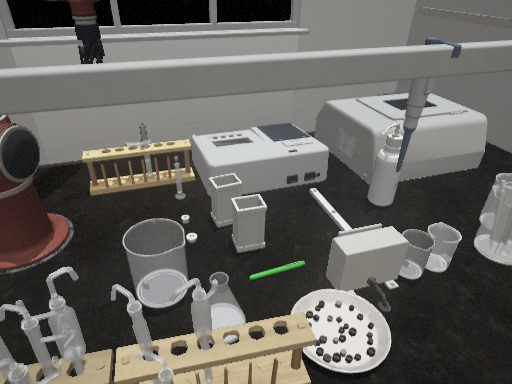

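Both crates stand upright: in the side view one is at about (226,200), the other at (249,222). The rail runs (312,190)–(350,230). The bungs are at (185,218) and (191,238), in front of the crates. A closer crop will give the corners.

Run:
```python
import cv2
a=cv2.imread('pics/d0.png')[155:285,165:365];cv2.imwrite('pics/c0.png',cv2.resize(a,None,fx=4,fy=4,interpolation=cv2.INTER_CUBIC))
```

```text
(no output)
```

View pics/c0.png

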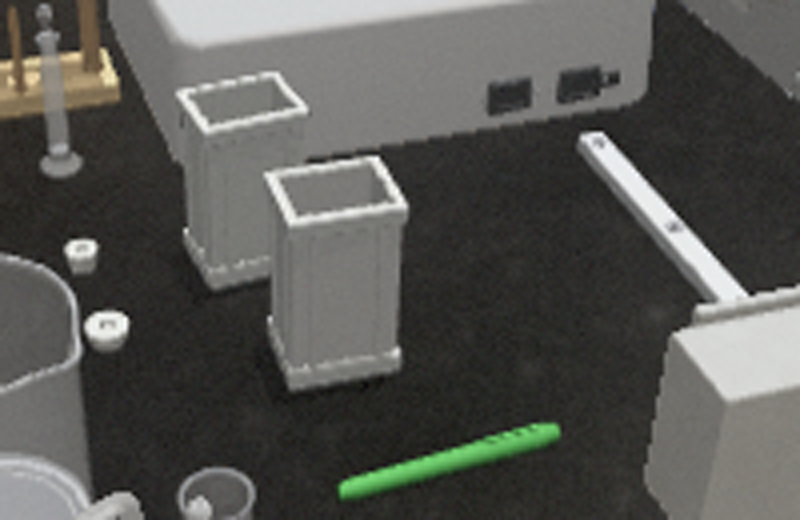

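Run:
```python
from h import *
f=lambda u,v,z:ray('side',(u/4+165,v/4+155),z)
for n,z,P in(('L',.12,[(180,93),(278,74),(306,110),(208,132)]),('Rt',.12,[(266,173),(378,158),(407,208),(287,223)]),('rail near,far top',.014,[(580,142),(712,300),(604,132),(745,294)]),('bungs',.006,[(82,257),(107,331)]),('marker',.007,[(342,490),(558,432)]),('cyl',0,[(62,163)]),('baseL near',0,[(213,288)]),('baseR near',0,[(291,388),(400,370)]),('box',0,[(655,488)]),('analyser',0,[(185,165),(640,110)])):
  Q=np.array([f(*p,z) for p in P]);print(n,Q[:,:2].tolist(),Q.mean(0).round(3))
```

```text
L [[0.465, -0.047], [0.531, -0.042], [0.535, -0.091], [0.47, -0.099]] [ 0.5  -0.07  0.12]
Rt [[0.491, -0.153], [0.558, -0.157], [0.555, -0.211], [0.488, -0.205]] [ 0.523 -0.182  0.12 ]
rail near,far top [[0.769, -0.022], [0.762, -0.22], [0.793, -0.015], [0.785, -0.221]] [ 0.777 -0.12   0.014]
bungs [[0.395, -0.044], [0.395, -0.125]] [ 0.395 -0.084  0.006]
marker [[0.489, -0.299], [0.62, -0.294]] [ 0.554 -0.296  0.007]
cyl [[0.403, 0.086]] [0.403 0.086 0.   ]
baseL near [[0.47, -0.095]] [ 0.47  -0.095  0.   ]
baseR near [[0.49, -0.204], [0.557, -0.208]] [ 0.524 -0.206  0.   ]
box [[0.655, -0.344]] [ 0.655 -0.344  0.   ]
analyser [[0.488, 0.056], [0.849, 0.028]] [0.668 0.042 0.   ]
```

```bash
python3 -m creep '[[165,0,0,-40,-0.1],[165,0,0,-80,-0.2],[165,0,0,-110,-0.3],[165,-215,-275,-110,-0.43],[165,-215,-275,-110,-0.43],[165,-215,-275,-110,-0.43],[165,-215,-275,-110,-0.43],[165,-215,-275,-110,-0.43],[165,-215,-275,-110,-0.43],[165,-215,-275,-110,-0.43],[165,-215,-275,-110,-0.43],[165,-215,-275,-110,-0.43]]' 30
python3 - <<'E'
from h import *
o,R=tool();print(o['tool_pos'],R.round(3));print('to L',R.T@(np.array([.42,-.078,.095])-o['tool_pos']))
E
```

```text
t: 1.9
tool_pos: [0.3222, 0.2523, 0.3417]
tool_rot: [-0.123, 3.137, -0.001]
contact_force: [-1.2, 0.6, -0.1]
opening: 0.0301
[0.32221281 0.25228808 0.34169318] [[-0.997 -0.078  0.002]
 [-0.078  0.997 -0.001]
 [-0.002 -0.001 -1.   ]]
to L [-0.07116623 -0.3366867   0.24715887]
```

```bash
python3 -m creep '[[165,-71,-337,0,0],[165,-71,-337,0,0],[165,-71,-337,0,0],[165,-71,-337,0,0],[165,-71,-337,0,0],[165,-71,-337,0,0],[165,-71,-337,0,0],[165,-71,-337,0,0],[165,-71,-337,0,0],[165,-71,-337,40,0],[165,-71,-337,80,0],[165,-71,-337,120,0]]'
python3 - <<'E'
from h import *
o,R=tool();print(o['tool_pos'],R.round(3));print('to L',R.T@(np.array([.425,-.078,.095])-o['tool_pos']))
save('side','d1');save('wrist','w1');print(ctrl.grip_point_offset)
im=np.hstack([cv2.imread('pics/w1.png'),cv2.imread('pics/d1.png')[100:,100:388]]) if 0 else None
E
```

```text
t: 2.9
tool_pos: [0.4203, -0.0745, 0.2208]
tool_rot: [-0.127, 3.136, -0.001]
contact_force: [0.4, -0.3, -0.1]
opening: 0.0304
[ 0.42026462 -0.07453854  0.22084121] [[-0.997 -0.081  0.003]
 [-0.081  0.997 -0.001]
 [-0.002 -0.001 -1.   ]]
to L [-0.00412569 -0.00373435  0.12585487]
0.0187
```

View pics/w1.png

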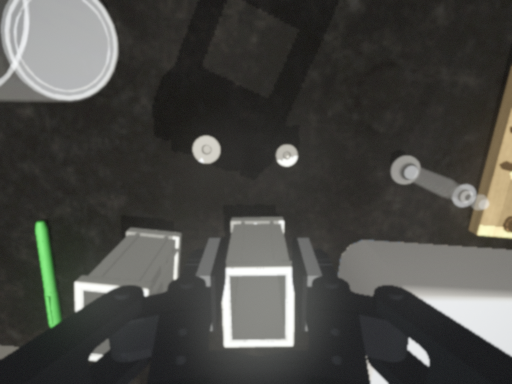

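The wrist view shows the left crate centred between the fingers at (258,290) and square to them; the bungs at (206,150) and (287,155) are well clear. Next I'll go down, then push high.

```bash
python3 -m creep '[[165,0,0,42,0],[165,0,-3,84,0],[165,0,-3,125,0],[165,0,-3,125,0],[165,-15,-3,125,0],[165,-30,-3,125,0],[165,-42,-3,125,0],[165,-54,-3,125,0],[165,-66,-3,125,0],[165,-78,-3,125,0],[165,-88,-3,125,0],[165,-88,-3,125,0]]'
python3 -m creep '[[165,20,0,-20,0],[165,50,0,-50,0],[165,50,0,-80,0],[165,50,0,-120,0],[165,50,0,-120,0]]'
python3 - <<'E'
from h import *
save('side','d2');o,R=tool();print(o['tool_pos'],R.round(3));print('to R',R.T@(np.array([.445,-.18,.095])-o['tool_pos']))
a=cv2.imread('pics/d2.png')[155:285,165:365];cv2.imwrite('pics/c2.png',cv2.resize(a,None,fx=4,fy=4,interpolation=cv2.INTER_CUBIC))
E
```

```text
t: 4.0
tool_pos: [0.5118, -0.0704, 0.1006]
tool_rot: [-0.13, 3.133, -0.003]
contact_force: [-0.5, -0.1, 0.2]
opening: 0.0303
t: 4.42
tool_pos: [0.4616, -0.0754, 0.2273]
tool_rot: [-0.128, 3.124, -0.009]
contact_force: [1.4, 0.5, 2.1]
opening: 0.03
[ 0.46072938 -0.07507776  0.22398683] [[-0.997 -0.082  0.012]
 [-0.082  0.997 -0.004]
 [-0.012 -0.005 -1.   ]]
to R [ 0.02578649 -0.1026341   0.1292091 ]
```

View pics/c2.png

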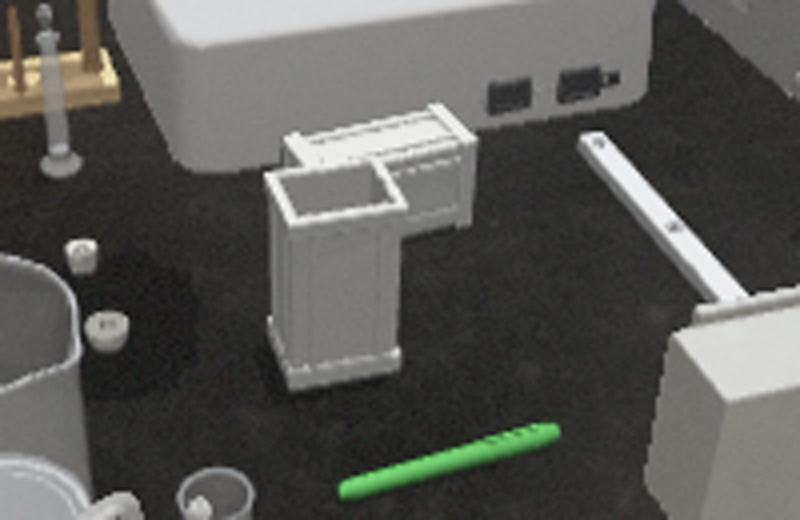

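The left crate lies on its back, from (285,145) to (475,190) in the crop. Now the right one.

```bash
python3 -m creep '[[165,30,-40,0,0.05],[165,30,-80,0,0.1],[165,30,-103,0,0.13],[165,30,-103,40,0.13],[165,30,-103,80,0.13],[165,30,-103,120,0.13],[165,30,-103,129,0.13],[165,30,-103,129,0.13]]'
python3 - <<'E'
from h import *
o,R=tool();print(o['tool_pos'],R.round(3))
E
```

```text
t: 5.13
tool_pos: [0.4338, -0.1776, 0.0839]
tool_rot: [-0.075, -3.133, -0.007]
contact_force: [-0.7, 0.5, -0.1]
opening: 0.0301
[ 0.43379126 -0.17762313  0.08389743] [[-0.999  0.048 -0.007]
 [ 0.048  0.999  0.004]
 [ 0.007  0.004 -1.   ]]
```

```bash
python3 -m creep '[[165,0,0,-8,0],[165,0,0,-8,0],[165,-15,0,-8,0],[165,-30,0,-8,0],[165,-42,0,-8,0],[165,-54,0,-8,0],[165,-66,0,-8,0],[165,-78,0,-8,0],[165,-90,0,-8,0],[165,-101,0,-8,0],[165,-101,0,-8,0]]'
python3 -m creep '[[165,-80,0,-30,0],[165,-20,0,-60,0],[165,10,0,-90,0],[165,20,0,-120,0],[165,20,0,-120,0]]'
python3 - <<'E'
from h import *
save('side','d3');w=save('wrist','w3');o,R=tool();print(o['tool_pos'],R.round(3))
a=cv2.imread('pics/d3.png')[155:285,165:365]
a=cv2.resize(a,None,fx=3,fy=3,interpolation=cv2.INTER_CUBIC)
b=cv2.resize(w[:,:,::-1],None,fx=.4,fy=.4);p=np.zeros((a.shape[0],b.shape[1],3),np.uint8);p[:b.shape[0]]=b
cv2.imwrite('pics/c3.png',np.hstack([a,p]))
for n in('stamp',): print(ctrl.boxes_of('wrist',n)[:3],ctrl.boxes_of('side',n)[:2])
E
```

```text
t: 6.05
tool_pos: [0.5413, -0.1852, 0.0998]
tool_rot: [0.073, 3.134, -0.005]
contact_force: [-0.3, -0.3, 0.5]
opening: 0.0303
t: 6.47
tool_pos: [0.5197, -0.185, 0.2262]
tool_rot: [0.075, 3.127, -0.011]
contact_force: [1.8, 0.1, 1.2]
opening: 0.0299
[ 0.51871376 -0.1840662   0.22060332] [[-0.999  0.048  0.008]
 [ 0.048  0.999 -0.004]
 [-0.008 -0.004 -1.   ]]
[{'rect': [348.8, 170.9, 78.4, 128.3], 'conf': 0.62}] [{'rect': [234.9, 179.7, 49.9, 46.6], 'conf': 0.96}]
```

View pics/c3.png

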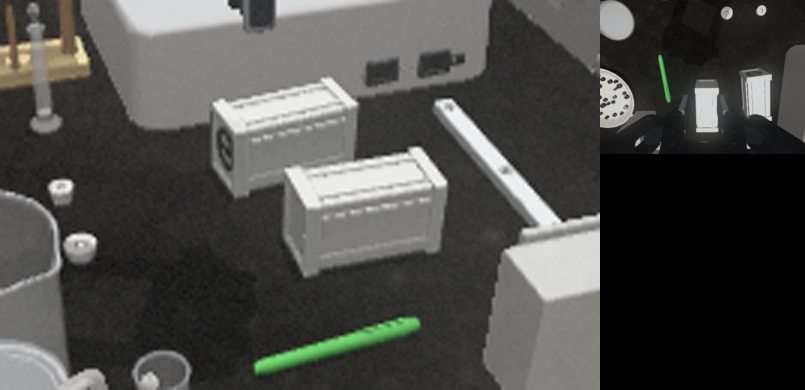

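The stamp (a dark ring at (226,150) in the crop) is on the left crate, and the right crate's underside is blank. Both are lying. Now I'll measure the left crate for the push.

Run:
```python
from h import *
f=lambda u,v,z:ray('side',(u/3+165,v/3+155),z)
print('L',[f(*p,.07).tolist() for p in[(212,102),(238,117),(325,82),(356,100)]], f(239,194,0),f(226,150,.035))
print('R',[f(*p,.07).tolist() for p in[(285,168),(308,192),(418,150),(446,180)]], f(310,273,0))
```

```text
L [[0.535, -0.037, 0.07], [0.55, -0.068, 0.07], [0.645, -0.034, 0.07], [0.659, -0.072, 0.07]] [ 0.546 -0.085  0.   ] [ 0.54  -0.064  0.035]
R [[0.562, -0.154, 0.07], [0.568, -0.19, 0.07], [0.677, -0.162, 0.07], [0.679, -0.209, 0.07]] [ 0.567 -0.206  0.   ]
```

```bash
python3 -m creep '[[165,35,40,0,0],[165,35,80,0,-0.045],[165,35,120,0,-0.045],[165,35,120,40,-0.045],[165,35,120,80,-0.045],[165,35,120,120,-0.045],[165,35,120,150,-0.045],[165,35,120,175,-0.045],[165,35,120,185,-0.045],[165,35,120,185,-0.045],[165,35,120,185,-0.045]]'
python3 - <<'E'
from h import *
o,R=tool();print(o['tool_pos'],R.round(3),o['contact_force'])
E
```

```text
t: 7.58
tool_pos: [0.4881, -0.0616, 0.0303]
tool_rot: [-0.004, -3.141, -0.0]
contact_force: [1.0, 0.8, 0.7]
opening: 0.0302
[ 0.48814612 -0.06155916  0.03034453] [[-1.     0.003 -0.001]
 [ 0.003  1.     0.   ]
 [ 0.001  0.    -1.   ]] [1.03506781 0.84921531 0.68129909]
```

```bash
python3 -m creep '[[165,-20,0,0,0],[165,-35,0,0,0],[165,-42,0,0,0],[165,-50,0,0,0],[165,-58,0,0,0],[165,-66,0,0,0],[165,-74,0,0,0],[165,-82,0,0,0],[165,-90,0,0,0],[165,-98,0,0,0],[165,-106,0,0,0],[165,-112,0,0,0]]'
python3 -m creep '[[165,0,0,0,0],[165,0,0,0,0]]'
python3 - <<'E'
from h import *
save('side','d4');o,R=tool();print(o['tool_pos'],R.round(3))
a=cv2.imread('pics/d4.png')[135:265,215:365];cv2.imwrite('pics/c4.png',cv2.resize(a,None,fx=4,fy=4,interpolation=cv2.INTER_CUBIC))
E
```

```text
t: 8.58
tool_pos: [0.6009, -0.0621, 0.0308]
tool_rot: [-0.004, -3.141, 0.001]
contact_force: [-6.8, 0.5, 6.2]
opening: 0.0298
t: 8.75
tool_pos: [0.6014, -0.0621, 0.0306]
tool_rot: [0.005, 3.139, -0.001]
contact_force: [0.1, -0.1, 0.9]
opening: 0.03
[ 0.60082387 -0.06197025  0.03037119] [[-1.     0.003  0.002]
 [ 0.003  1.    -0.   ]
 [-0.002 -0.    -1.   ]]
```

View pics/c4.png

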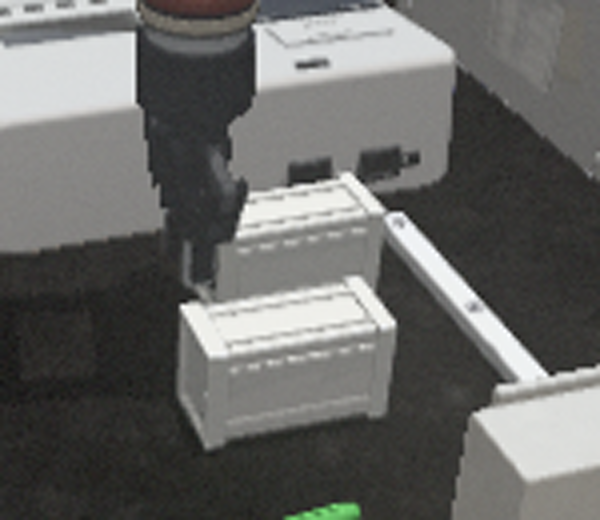

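The crate slides squarely, with its rim corners at (347,173) and (384,212), roughly 35 mm short of the rail. I'll continue slowly.

```bash
python3 - <<'E'
from h import *
f=lambda u,v,z:ray('side',(u/4+215,v/4+135),z)
print(f(347,173,.07),f(384,212,.07))
E
python3 -m creep '[[165,-5,0,0,0],[165,-10,0,0,0],[165,-15,0,0,0],[165,-20,0,0,0],[165,-24,0,0,0],[165,-27,0,0,0]]'
python3 -m creep '[[165,-2,0,0,0],[165,-4,0,0,0]]'
```

```text
[ 0.73  -0.037  0.07 ] [ 0.73  -0.093  0.07 ]
t: 9.3
tool_pos: [0.6277, -0.062, 0.0301]
tool_rot: [-0.004, -3.141, -0.0]
contact_force: [-2.5, 0.0, -0.3]
opening: 0.0304
t: 9.47
tool_pos: [0.6314, -0.062, 0.0302]
tool_rot: [-0.004, -3.141, -0.0]
contact_force: [-2.5, 0.8, -0.3]
opening: 0.03
```

```bash
python3 -m creep '[[165,-2,0,0,0],[165,-3,0,0,0]]'
python3 -m creep '[[165,-2,0,0,0],[165,-3,0,0,0]]'
python3 -m creep '[[165,-1,0,0,0],[165,-2,0,0,0]]'
```

```text
t: 9.63
tool_pos: [0.6344, -0.062, 0.0303]
tool_rot: [-0.004, -3.142, -0.0]
contact_force: [-1.4, -0.5, -0.7]
opening: 0.03
t: 9.8
tool_pos: [0.6374, -0.062, 0.0304]
tool_rot: [0.004, 3.141, -0.0]
contact_force: [-1.3, 0.0, -0.9]
opening: 0.03
t: 9.97
tool_pos: [0.6388, -0.0619, 0.0303]
tool_rot: [-0.004, -3.14, -0.0]
contact_force: [-6.6, 0.7, 2.1]
opening: 0.03
```

```bash
python3 -m creep '[[165,-1,0,0,0],[165,-2,0,0,0]]'
python3 -m creep '[[165,15,0,0,0],[165,50,0,0,0],[165,60,0,0,0],[165,60,0,-40,0],[165,60,0,-80,0],[165,60,0,-120,0],[165,60,0,-150,0],[165,100,0,-150,0],[165,140,0,-150,0],[165,180,0,-150,0],[165,180,0,-150,0],[165,180,0,-150,0]]'
python3 - <<'E'
from h import *
save('side','d5');o,R=tool();print(o['tool_pos'],o['contact_force'])
a=cv2.imread('pics/d5.png')[135:285,165:365];cv2.imwrite('pics/c5.png',cv2.resize(a,None,fx=4,fy=4,interpolation=cv2.INTER_CUBIC))
E
```

```text
t: 10.13
tool_pos: [0.6388, -0.0619, 0.03]
tool_rot: [-0.004, -3.135, -0.001]
contact_force: [-12.9, 0.2, 6.0]
opening: 0.03
t: 11.13
tool_pos: [0.4602, -0.0614, 0.1805]
tool_rot: [0.005, 3.139, -0.001]
contact_force: [-0.2, -0.2, 0.8]
opening: 0.03
[ 0.46171234 -0.06168343  0.18127978] [-0.59696757  1.01731728  0.53589373]
```

View pics/c5.png

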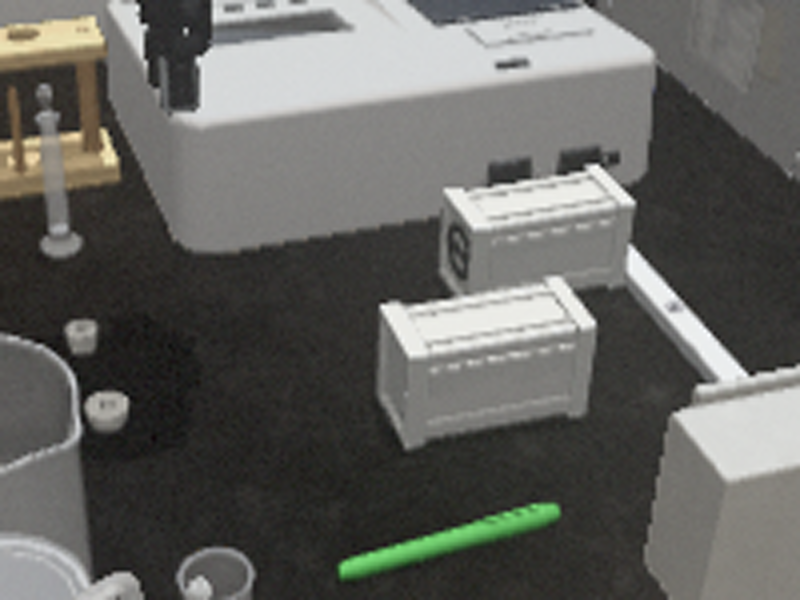

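The stamped crate at (540,235) is against the rail, with its stamp visible at (457,250). The blank crate at (485,370) lies well back. The bystanders have not moved, and the robot is clear. A quick numeric check, then I'll hand in.

Run:
```python
from h import *
f=lambda u,v,z:ray('side',(u/4+165,v/4+135),z)
print('stamped rim',f(598,168,.07),f(634,205,.07),'blank rim',f(560,281,.07),f(596,325,.07))
print(ctrl.finish_job())
```

```text
stamped rim [ 0.767 -0.041  0.07 ] [ 0.767 -0.095  0.07 ] blank rim [ 0.678 -0.164  0.07 ] [ 0.677 -0.213  0.07 ]
the job is handed in; nothing more can be done
None
```

I tipped both crates onto their backs with high pushes. The stamp turned out to be on the left crate, so I pushed that one on until the wrist force rose to 13 N against the rail. I then backed the arm off clear and handed the job in at about 11 s of the 51 s allowed.

Last checks, all from the side camera:
- **Stamped crate:** its rim is at x ≈ 0.767 and the rail's near face is at about 0.767. It sits square to the rail within roughly 0.04 rad.
- **Blank crate:** it is lying down, with its rim about 85–90 mm short of the rail.
- **Bystanders:** the cylinder, bungs and marker were in the crop and looked unmoved. The beaker and flask were only partly in that crop, so I did not check them fully, and I did not re-measure any of them.

No check failed or disagreed. The hand-in gives no verdict, so I don't know how it was judged.

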